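Point out the missing connector and book the board as faulty

TASK

One of the three circuit boards on the mat lacks one of its four white connectors. Point at that empty place for the assembler: hold the fingertips 2 to 3 cm above the middle of it, still, for 3 seconds, without touching any board. Then book the fault by pressing the larger of the two round buttons on the grey box fully down and letting it go; do not press the small button, and leave the boards and the other things on the mat where they are.

Things in the scene. Friction and masses are not known exactly. Their poses are not given: they have to be found in the camera images.
- board_full1: Complete green circuit board, loose on the mat: 90 (x) x 145 (y) x 4 mm, about 80 g, parts up to 16 mm above its underside. Four white connectors (each 13 x 25 x 12 mm tall, centres 34 mm apart) in a row along y, 32 mm from the centre towards the -x edge; three black relays in the middle, two small black capacitors near the +x edge. Origin: centre of the underside, z up.
- board_full2: Second complete circuit board, identical to board_full1. Origin: centre of the underside, z up.
- board_short: The faulty circuit board: as board_full1, but the second connector from its +y end is missing. Four bare brass-coloured solder pads show there in the gap of the white row. Origin: centre of the underside, z up.
- empty_place (a point): The middle of the place where the connector is missing, on the top face of board_short (32 mm towards -x and 17 mm towards +y of the board's centre, 4 mm above its underside, 7 mm above the table). The neighbouring connectors stand 12 mm above this point, their near ends 21 mm away from it along y. Axes as the board's, z up.
- panel: Grey box fixed to the bench, 100 (x) x 160 (y) x 45 mm tall, with two round grey push buttons on its top, in black collars 12 mm tall, their tops 67 mm above the box's underside: the large one 35 mm towards +y of its centre, the small one 45 mm towards -y. Origin: centre of the underside, z up.
- button_large (a joint): Travel of the large push button: 0 m up, 0.006 m fully down. It is pressed straight down, needs 5 N fully down, and springs back when let go.
- button_large_top (a point): Centre of the top face of the large button (44 mm across, 70 mm above the table when up; collar 60 mm across); it goes down with the button.
- button_small (a joint): Travel of the small push button, which is not to be pressed: 0 m up, 0.006 m fully down.
- button_small_top (a point): Centre of the top face of the small button (20 mm across, 70 mm above the table; collar 36 mm across).
- mug: Blue mug standing on the mat, to be left alone: 76 mm across, 90 mm tall, handle towards its +y. Origin: centre of the underside.
- solder_reel: Full metallic solder reel standing on end, to be left alone: 54 mm across, 55 mm tall. Origin: centre of the underside.
- screwdriver: Screwdriver lying on the mat, to be left alone: 160 mm long along its x, handle to -x. Origin: middle of its underside.
Things that resemble listed ones, but are neither listed nor needed, are in the scene too. Leave any red look-alike of the panel alone.

How it is judged:
By the outcome, as a careful person would: the job done as asked, in the order asked, and still so for the second after the job is handed in, with the robot touching nothing.
It also fails if it takes over 48 s, if anything falls off the work surface, if the arm or the gripper's body presses on something with over 40 N, if the wrist force passes 120 N, or if a joint passes its speed limit or range.

ROBOT

A 6-joint arm with a two-finger parallel gripper is mounted at the origin on the work surface. World frame = base frame: x ahead of the robot, y to its left, z up, the work surface at z = 0. Lengths are in m, angles in rad, forces in N, time in s.
With the tool pointing down it reaches from about 0.225 to 0.875 m from the base axis. Payload 3.4 kg.
Tool frame: the origin (TCP) lies between the finger pads, 19 mm behind the fingertips; this is the grasp point; z points along the fingers, y is the line along which they close (so a half turn about z gives the same grasp; the last joint's range is limited). The gripper opens to 85 mm and grips with 20 to 120 N. Pads are 22 mm wide; open, the fingers measure 114 mm over their backs; the gripper's body (76 mm by 85 mm) begins 54 mm behind the grasp point. The pads swing forward as they close: fully open they stand 13 mm farther back than shut.
Start: joints at [1.054, 0.276, 1.505, -0, 1.361, -0.121], TCP at [0.222, 0.531, 0.25] pointing down, gripper open.
Joint ranges: [-2.89, 2.89], [-0.75, 2.08], [0.22, 2.7], [-1.18, 4.32], [0.11, 2.71], [-2.7, 2.7]. Speed limits (rad/s): [2.57, 2.57, 3.14, 3.14, 3.14, 3.14].

INTERFACE

Orientations are given as a unit quaternion [w, x, y, z].
In Python, from rig import get_state, get_image, sign_off, find_in, place_of gives the robot as it stands.
- The arm moves only by the tool apply_moves, never from a script. Its argument "deltas" is one flat list of numbers, 5 for each row, row after row: the finger opening in mm, from 0 to 85.4, then the shift along the tool's x, y, z in mm, then the turn about the tool's z in degrees. A call has 1 to 12 rows; each row is the pose to reach, as a shift and turn from the pose commanded when the call began, along the tool's axes at that moment; what a row does not reach only later rows make up. A row lasts 1/12 s, in which the tool goes at most 41.7 mm and 7.16 degrees, less where a joint would pass 70% of its speed; a pose out of reach is approached as far as the arm can. A call with a gripper value outside its range is refused whole. The fingers move at their own pace and stop on an object; "squeeze" is the grip in N (left out, the last holds). Time passes only in rows, so rows that repeat a pose let the fingers close. It gives the time, the measured TCP pose, the force, the opening and the grip force at its end, in the units of the state.
- get_state(): the state, without advancing time (a new reading comes with each control period).
- get_image(name): name is "scene" or "side" or "wrist"; returns a dict with "frame" (480x640x3 uint8, red, green, blue), "K" (3x3 intrinsics, pixels), "k1" (the pictures are not rectified: a ray, as slopes to the right and down, at radius r is drawn at 1 + k1 r^2 times it, then the intrinsics apply), "position" and "orientation" of the camera in the world. Camera axes: x right, y down, z forward; pixel columns grow to the right and rows downward; lengths in m; the calibration is good to about 2 mm. A picture is of the moment at which its call begins. There is no depth.
- sign_off(): hands the job in; it is judged then, once.
Trained networks look in a picture, given as the dict that the camera call returned (one of the last four; its "shot" number tells which), for a name from the list of things; names that differ only in an ending like _2 or _b are one class to them, and where a whole thing is asked for, a point or a joint stands for the part that bears it (a point fixed in the world has none). Each returns a list of dicts, best first, with "score" (0 to 1); they miss things now and then, are a little off and sometimes report something else, mostly with a low value. They report only what shows in the picture. A call takes as long as a camera call. They do not tell look-alikes from the thing itself.
- find_in(query, picture): "point" ([column, row] in pixels, amid what is visible of it).
- place_of(query, picture): "point" ([column, row] in pixels: a listed point, or the origin of a listed thing).
The state is a dict: "clock": time; "qpos": joint angles; "qd": joint speeds; "effort": joint torques, N m; "position": TCP position; "ee_rot": TCP orientation; "contact_force": force on the tool from outside, world axes, zero at the start; "moment": the same for the moment, N m; "width": finger opening in m; "gripper_force": force on a finger pad.
Only numpy, scipy, OpenCV 4.12 (cv2) and the standard library are available. Lean on these libraries where they do the work, as an engineer would, in place of code of your own. Each camera call takes 0.05 s, during which the arm holds its last target. There are 200 camera calls.

## Working session

There is one attempt and no reset: what is moved stays moved. The work goes in short steps, Python scripts to look and compute and a tool call to move; the robot and the scene stay as the last step left them, time stands still between calls to the robot, and variables do not carry over. Pictures are saved under pics/ and viewed, at most 10 in all, crops included, and the job is handed in when it is done.

Besides the shell and the picture viewer there is one more tool, called as name(argument=value, ...), one argument or row to a line, values as JSON. apply_moves: Moves the arm, as the interface text tells. Its arguments: {"type":"object","properties":{"deltas":{"type":"array"},"squeeze":{"type":"number"}},"required":["deltas"]}

```bash
mkdir -p pics
cat > h.py <<'E'
import numpy as np, cv2
from scipy.spatial.transform import Rotation as R
from rig import *
def rot(q): return R.from_quat([q[1],q[2],q[3],q[0]]).as_matrix()
def ray(im,p):
    K=np.array(im["K"]); d=np.array([(p[0]-K[0,2])/K[0,0],(p[1]-K[1,2])/K[1,1]]); s=d.copy()
    for _ in range(20): s=d/(1+im["k1"]*(s@s))
    return np.array(im["position"]), rot(im["orientation"])@np.array([s[0],s[1],1])
def at(im,p,z):
    o,d=ray(im,p); return o+d*(z-o[2])/d[2]
def save(im,n): cv2.imwrite("pics/"+n,im["frame"][:,:,::-1])
E
python3 - <<'E'
from h import *
np.set_printoptions(precision=4,suppress=True)
Z=dict(board_short=.003,empty_place=.007,panel=.003,button_large_top=.07,button_small_top=.07,mug=.003,solder_reel=.003,screwdriver=.003)
for n in("scene","side"):
    im=get_image(n); save(im,n+".png"); print(n,im["position"])
    for q in Z:
        for r in place_of(q,im)[:4]: print(q,np.round(r["point"],1),round(r["score"],2),at(im,r["point"],Z[q]))
s=get_state(); print(s)
E
```

```text
scene [ 1.1246 -0.6888  0.6923]
board_short [334.7 327.2] 0.83 [ 0.6515 -0.0567  0.003 ]
panel [369.1 228.1] 0.78 [0.4806 0.2948 0.003 ]
panel [307.1 191.4] 0.61 [0.2302 0.3426 0.003 ]
panel [416.7 303. ] 0.27 [0.7304 0.1144 0.003 ]
button_large_top [317.3 162.6] 0.53 [0.2187 0.3986 0.07  ]
button_large_top [379.9 200.1] 0.49 [0.4827 0.3296 0.07  ]
button_small_top [362.5 209.4] 0.55 [0.4793 0.2608 0.07  ]
button_small_top [297.9 173.9] 0.49 [0.2289 0.3047 0.07  ]
solder_reel [279.  417.1] 0.88 [ 0.7206 -0.2843  0.003 ]
screwdriver [467.4 253.4] 0.64 [0.7213 0.3565 0.003 ]
screwdriver [296.8 271. ] 0.26 [0.4711 0.0333 0.003 ]
side [ 0.0829 -0.6378  0.6758]
board_short [400.9 262.6] 0.87 [ 0.6544 -0.0478  0.003 ]
empty_place [386.2 264. ] 0.81 [ 0.6202 -0.0381  0.007 ]
panel [160.8 234.5] 0.61 [0.2258 0.3354 0.003 ]
panel [260.  207.6] 0.56 [0.483  0.3156 0.003 ]
button_large_top [251.6 185. ] 0.53 [0.4698 0.3253 0.07  ]
button_large_top [145.8 206.2] 0.44 [0.2126 0.3702 0.07  ]
button_small_top [266.4 195.4] 0.57 [0.4798 0.2613 0.07  ]
button_small_top [162.  213.6] 0.5 [0.2374 0.318  0.07  ]
mug [386.2 216.1] 0.57 [0.7389 0.1148 0.003 ]
solder_reel [503.6 315.9] 0.66 [ 0.7257 -0.2845  0.003 ]
screwdriver [325.6 177.8] 0.65 [0.71   0.3583 0.003 ]
{'clock': 0.9, 'qpos': array([ 1.054 ,  0.2759,  1.5049,  0.    ,  1.3607, -0.121 ]), 'qd': array([-0.0013, -0.0005, -0.0002,  0.0015,  0.0004,  0.0026]), 'effort': array([ -0.0006, -41.6623, -24.6109,  -0.0002,  -0.0002,  -0.    ]), 'position': array([0.2217, 0.5306, 0.25  ]), 'ee_rot': array([0.    , 0.1966, 0.9805, 0.0001]), 'contact_force': array([-0.7159,  0.3117,  0.2206]), 'moment': array([-0.0082, -0.0312,  0.013 ]), 'gripper_force': 0.0, 'width': 0.08546212074938918}
```

View pics/scene.png

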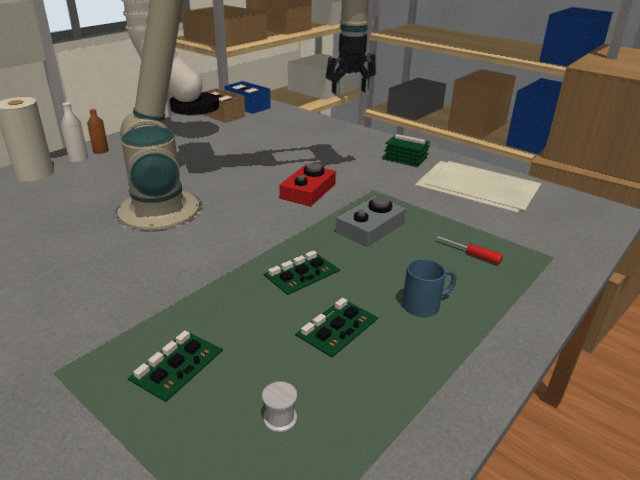

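View pics/side.png

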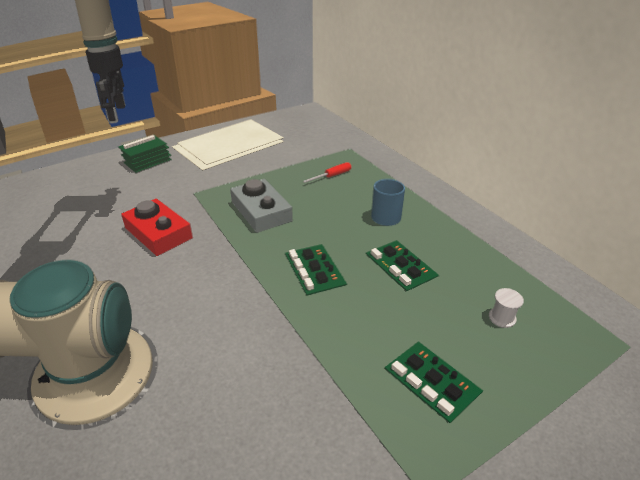

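The side view and the scene view agree. The boards are at scene px (303,270), (337,325) and (176,363). Only the middle one (side px (400,262)) has a gap in its white row, so it is board_short. The panels are red at scene px (308,182) and grey at (371,220), and the grey one is meant. I'll confirm both in one enlarged crop.

Run:
```python
import cv2,numpy as np
a=cv2.imread("pics/scene.png");b=cv2.imread("pics/side.png")
f=lambda i,x,y:cv2.resize(i[y:y+75,x:x+100],None,fx=4,fy=4,interpolation=cv2.INTER_CUBIC)
cv2.imwrite("pics/crop.png",np.vstack([np.hstack([f(a,290,285),f(b,355,230)]),np.hstack([f(a,325,180),f(b,215,165)])]))
```

```text
(no output)
```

View pics/crop.png

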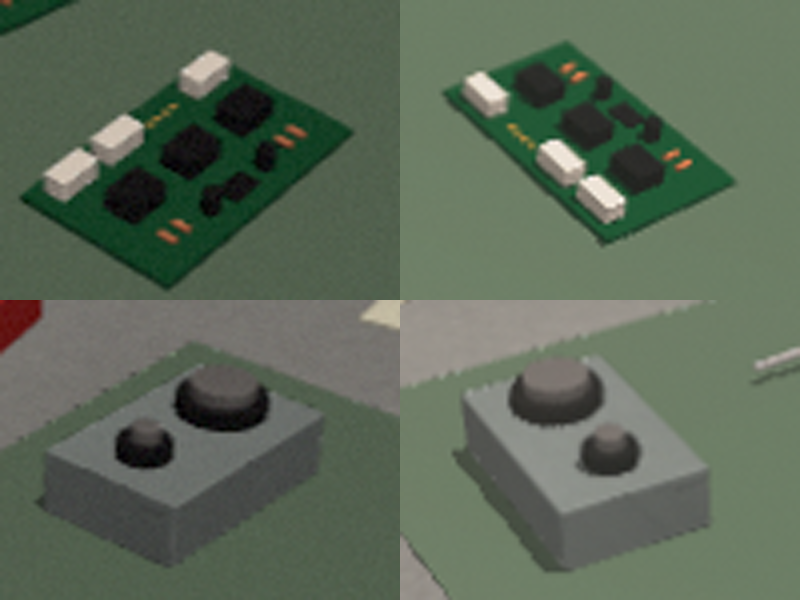

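The crop confirms it. The brass pads are in the gap at scene px (330.3,314) and side px (385.3,264). The grey panel's large button top is at scene px (381,200.5) and side px (254,184.5).

Run:
```python
from h import *
np.set_printoptions(precision=4,suppress=True)
a=get_image("scene");b=get_image("side")
for n,p,q,z in(("empty",(330.3,314),(385.3,264),.007),("large",(381,200.5),(254,184.5),.07),("small",(361.5,213-5),(267,198.5-3),.07)):
    A=at(a,p,z);B=at(b,q,z);o1,d1=ray(a,p);o2,d2=ray(b,q)
    t=np.linalg.lstsq(np.c_[d1,-d2],o2-o1,rcond=None)[0]
    print(n,A,B,"tri z",(o1+d1*t[0])[2],(o2+d2*t[1])[2])
s=get_state();M=rot(s["ee_rot"]);print(M)
for n,T in(("over empty .12",(.620,-.038,.12+.019)),("over button",(.477,.327,.2))): print(n,1000*M.T@(np.array(T)-s["position"]))
c=get_image("wrist");print(M.T@(np.array(c["position"])-s["position"]),M.T@rot(c["orientation"]))
```

```text
empty [ 0.6231 -0.0355  0.007 ] [ 0.6185 -0.037   0.007 ] tri z 0.0044757532766425134 0.0036441586723346964
large [0.486  0.3297 0.07  ] [0.476  0.3244 0.07  ] tri z 0.06503064297990102 0.06252619606660692
small [0.4733 0.2649 0.07  ] [0.4808 0.2601 0.07  ] tri z 0.07525224014646448 0.07313870641535747
[[-0.9227  0.3855  0.0001]
 [ 0.3855  0.9227  0.0001]
 [-0.      0.0002 -1.    ]]
over empty .12 [-586.6968 -371.0771  111.0053]
over button [-314.0311  -89.4172   50.0451]
[ 0.0765  0.0001 -0.1245] [[ 0.0016 -0.9549 -0.2969]
 [ 1.      0.0016  0.0001]
 [ 0.0003 -0.2969  0.9549]]
```

apply_moves(
  deltas=[0,-20,-12,0,0,0,-50,-30,0,0,0,-80,-50,0,0,0,-110,-70,0,0,0,-140,-88,0,0,0,-170,-107,0,0,0,-200,-126,0,0,0,-230,-145,0,0,0,-260,-164,0,0,0,-290,-183,0,0,0,-310,-196,0,0,0,-320,-202,0,0],
  squeeze=20,
)

```text
clock: 2.05
position: [0.4408, 0.2183, 0.2501]
ee_rot: [0.001, 0.198, 0.98, -0.0]
contact_force: [-0.6, -0.6, -0.7]
width: 0.0002
gripper_force: 0.0
```

apply_moves(
  deltas=[0,-20,-12,0,0,0,-50,-30,5,0,0,-80,-50,10,0,0,-110,-70,20,0,0,-140,-88,30,0,0,-170,-107,40,0,0,-200,-126,50,0,0,-225,-143,50,0,0,-245,-156,50,0,0,-260,-165,50,0,0,-267,-169,50,0,0,-267,-169,50,0],
)

```text
clock: 3.05
position: [0.6212, -0.0387, 0.1998]
ee_rot: [0.0, 0.197, 0.98, 0.0]
contact_force: [-0.4, -1.0, -0.1]
width: -0.0002
gripper_force: 0.0
```

Run:
```python
from h import *
np.set_printoptions(precision=4,suppress=True)
s=get_state();print(s["clock"],s["position"],s["contact_force"],s["width"])
c=get_image("wrist");save(c,"w1.png")
for r in place_of("empty_place",c)[:3]:print(r,at(c,r["point"],.007))
```

```text
3.05 [ 0.6212 -0.0387  0.1998] [-0.4208 -0.9882 -0.0767] -0.00015747141118579473
{'point': [324.7, 209.0], 'score': 0.91} [ 0.6188 -0.0326  0.007 ]
```

View pics/w1.png

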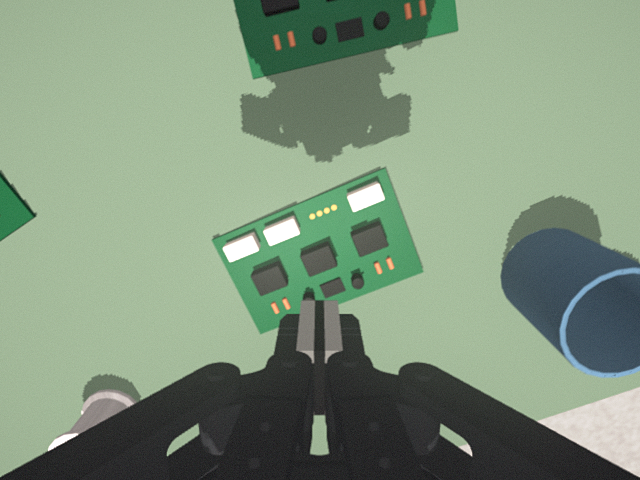

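The wrist view shows the gap with four brass pads at px (323,212), and the board's corners at about (213,238), (385,168), (422,271) and (262,333).

Run:
```python
from h import *
np.set_printoptions(precision=4,suppress=True)
c=get_image("wrist")
im=c["frame"].astype(int);m=((im[:,:,1]<135)&(im[:,:,1]-im[:,:,0]>40)).astype(np.uint8);m[:160]=0;m[:,:205]=0;m[:,430:]=0
h=cv2.convexHull(np.argwhere(m)[:,::-1].astype(np.int32));q=cv2.approxPolyDP(h,12,True)[:,0];print(q)
P=[at(c,p,.007) for p in((213,238),(385,168),(422,271),(262,333))]
print([np.linalg.norm(P[i]-P[i-3]) for i in range(4)])
# corners: 0=-x-y,1=-x+y,2=+x+y,3=+x-y
H=cv2.getPerspectiveTransform(np.float32([(-45,-72.5),(-45,72.5),(45,72.5),(45,-72.5)]),np.float32([p[:2] for p in P]))
print(cv2.perspectiveTransform(np.float32([[(-32,17)]]),H),at(c,(323,212),.007))
im[:]=im
y=(c["frame"][...,0]>180)&(c["frame"][...,1]>150)&(c["frame"][...,2]<120);y[:190]=0;y[240:]=0
p=np.argwhere(y)[:,::-1].mean(0);print(y.sum(),p,at(c,p,.007))
s=get_state();M=rot(s["ee_rot"]);print(1000*M.T@(np.array([.620,-.035,.051])-s["position"]))
```

```text
[[382 172]
 [387 259]
 [358 292]
 [278 328]
 [212 242]]
[np.float64(0.1433808201579848), np.float64(0.08891630074919175), np.float64(0.14249072299467025), np.float64(0.0907728217661424)]
[[[ 0.6181 -0.0313]]] [ 0.6187 -0.0327  0.007 ]
1 [309. 217.] [ 0.6182 -0.0442  0.007 ]
[ -0.1314   1.5318 149.0667]
```

apply_moves(
  deltas=[0,3,4,15,0,0,3,4,35,0,0,3,4,55,0,0,3,4,75,0,0,3,4,90,0,0,3,4,105,0,0,3,4,115,0,0,3,4,125,0,0,3,4,130,0,0,3,4,135,0,0,3,4,138,0,0,3,4,138,0],
)

```text
clock: 4.2
position: [0.619, -0.0331, 0.0618]
ee_rot: [-0.0, 0.197, 0.98, 0.0]
contact_force: [-0.2, 1.1, -1.6]
width: 0.0003
gripper_force: 0.0
```

Run:
```python
from h import *
np.set_printoptions(precision=4,suppress=True)
s=get_state();print(s["clock"],s["position"],s["contact_force"])
def proj(im,P):
    v=rot(im["orientation"]).T@(np.array(P)-im["position"]);u=v[:2]/v[2];u=u*(1+im["k1"]*(u@u));K=np.array(im["K"]);return np.array([K[0,0]*u[0]+K[0,2],K[1,1]*u[1]+K[1,2]])
T=s["position"]-[0,0,.019]
o=[]
for n in("scene","side","wrist"):
    c=get_image(n);x,y=proj(c,T).round().astype(int)
    for r in place_of("empty_place",c)[:1]:print(n,(x,y),r,at(c,r["point"],.007))
    x0=min(max(x-50,0),540);y0=min(max(y-50,0),380);f=c["frame"][y0:y0+100,x0:x0+100] if n!="wrist" else c["frame"][100:400,170:470]
    f=cv2.resize(f,(266,266) if n=="wrist" else (266,266),interpolation=cv2.INTER_CUBIC)
    if n!="wrist": cv2.circle(f,(int((x-x0)*2.66),int((y-y0)*2.66)),2,(255,0,0),-1)
    print(n,x0,y0);o.append(f)
cv2.imwrite("pics/p2.png",np.hstack(o)[:,:,::-1])
```

```text
4.2 [ 0.619  -0.0331  0.0618] [-0.1865  1.0951 -1.5745]
scene (np.int64(330), np.int64(298)) {'point': [329.0, 316.8], 'score': 0.67} [ 0.6266 -0.0439  0.007 ]
scene 280 248
side (np.int64(386), np.int64(250)) {'point': [386.7, 263.2], 'score': 0.59} [ 0.6228 -0.0365  0.007 ]
side 336 200
wrist (np.int64(318), np.int64(320)) {'point': [316.4, 284.5], 'score': 0.9} [ 0.6191 -0.0342  0.007 ]
wrist 268 270
```

View pics/p2.png

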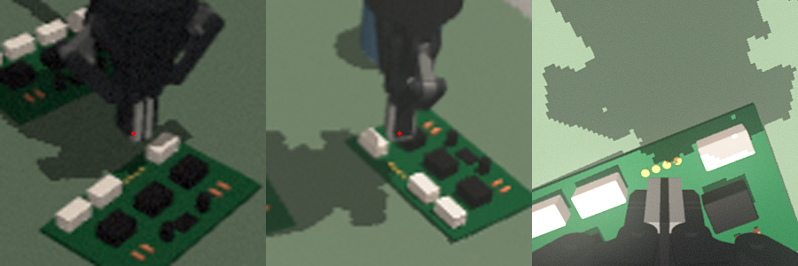

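Run:
```python
from h import *
np.set_printoptions(precision=4,suppress=True)
s=get_state();T=s["position"]-[0,0,.019];M=rot(s["ee_rot"]);o=[]
def proj(im,P):
    v=rot(im["orientation"]).T@(np.array(P)-im["position"]);u=v[:2]/v[2];u=u*(1+im["k1"]*(u@u));K=np.array(im["K"]);return np.array([K[0,0]*u[0]+K[0,2],K[1,1]*u[1]+K[1,2]])
for n,x0,y0,pad in(("scene",310,280,(330.3,314)),("side",365,230,(385.3,264))):
    c=get_image(n);f=cv2.resize(c["frame"][y0:y0+45,x0:x0+40],None,fx=10,fy=10,interpolation=cv2.INTER_CUBIC)
    for a in(-.011,.011):
      for b in(-.008,.008):
        p=(proj(c,T+M@[a,b,0])-[x0,y0]+.5)*10;cv2.circle(f,tuple(p.astype(int)),3,(255,0,0),-1)
    for z in (.007,.031,.043):
        p=(proj(c,[.619,-.034,z])-[x0,y0]+.5)*10;cv2.circle(f,tuple(p.astype(int)),3,(255,0,255),-1)
    o.append(f)
cv2.imwrite("pics/p3.png",np.hstack(o)[:,:,::-1])
```

```text
(no output)
```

View pics/p3.png

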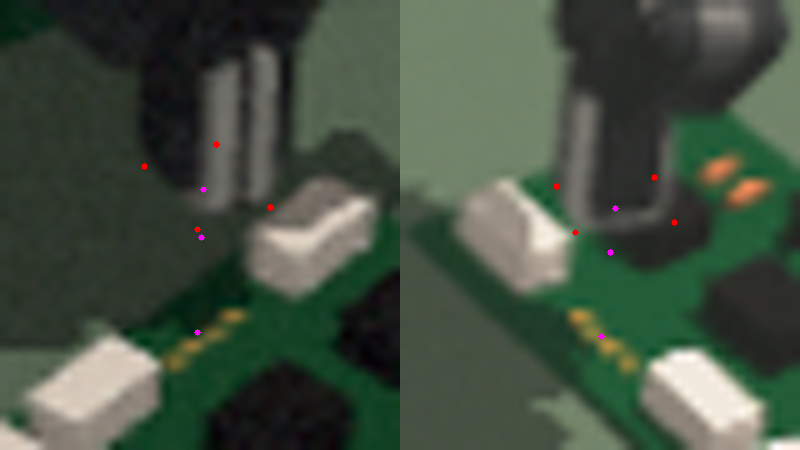

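Fingertip and pad projections agree to about 1 mm. I'll lower 11 mm and hold.

apply_moves(
  deltas=[0,0,-1,4,0,0,0,-1,8,0,0,0,-1,11,0,0,0,-1,11,0,0,0,-1,11,0,0,0,-1,11,0,0,0,-1,11,0,0,0,-1,11,0,0,0,-1,11,0,0,0,-1,11,0,0,0,-1,11,0,0,0,-1,11,0],
)

```text
clock: 5.6
position: [0.6187, -0.0341, 0.0511]
ee_rot: [0.0, 0.197, 0.98, 0.0]
contact_force: [-0.5, 0.6, -0.5]
width: 0.0002
gripper_force: 0.0
```

apply_moves(
  deltas=[0,0,0,0,0,0,0,0,0,0,0,0,0,0,0,0,0,0,0,0,0,0,0,0,0,0,0,0,0,0,0,0,0,0,0,0,0,0,0,0,0,0,0,0,0,0,0,0,0,0,0,0,0,0,0,0,0,0,0,0],
)

```text
clock: 6.6
position: [0.6187, -0.0341, 0.051]
ee_rot: [0.0, 0.197, 0.98, 0.0]
contact_force: [-1.0, 0.2, 0.6]
width: 0.0003
gripper_force: 0.0
```

apply_moves(
  deltas=[0,0,0,0,0,0,0,0,0,0,0,0,0,0,0,0,0,0,0,0,0,0,0,0,0,0,0,0,0,0,0,0,0,0,0,0,0,0,0,0,0,0,0,0,0,0,0,0,0,0,0,0,0,0,0,0,0,0,0,0],
)

```text
clock: 7.6
position: [0.6187, -0.0341, 0.051]
ee_rot: [-0.0, 0.197, 0.98, 0.0]
contact_force: [-0.4, 0.3, -0.0]
width: -0.0002
gripper_force: 0.0
```

apply_moves(
  deltas=[0,0,0,0,0,0,0,0,0,0,0,0,0,0,0,0,0,0,0,0,0,0,0,0,0,0,0,0,0,0,0,0,0,0,0,0,0,0,0,0,0,0,0,0,0,0,0,0,0,0,0,0,0,0,0,0,0,0,0,0],
)

```text
clock: 8.6
position: [0.6187, -0.0341, 0.051]
ee_rot: [0.0, 0.197, 0.98, 0.0]
contact_force: [0.4, -0.7, -0.6]
width: 0.0004
gripper_force: 0.0
```

apply_moves(
  deltas=[0,0,0,0,0,0,0,0,0,0,0,0,0,0,0,0,0,0,0,0,0,0,0,0,0,0,0,0,0,0],
)

```text
clock: 9.1
position: [0.6187, -0.0341, 0.051]
ee_rot: [0.0, 0.197, 0.98, 0.0]
contact_force: [-0.1, 0.8, -0.3]
width: -0.0004
gripper_force: 0.0
```

apply_moves(
  deltas=[0,0,0,-15,0,0,0,0,-40,0,0,0,0,-70,0,0,0,0,-100,0,0,5,5,-125,0,0,20,21,-139,0,0,40,42,-139,0,0,63,65,-139,0,0,88,91,-139,0,0,113,117,-139,0,0,130,135,-139,0,0,140,145,-139,0],
)

```text
clock: 10.1
position: [0.5439, 0.1562, 0.1902]
ee_rot: [-0.0, 0.196, 0.981, 0.0]
contact_force: [-0.5, -0.1, 0.0]
width: -0.0001
gripper_force: 0.0
```

apply_moves(
  deltas=[0,15,16,0,0,0,35,36,0,0,0,58,60,0,0,0,80,83,0,0,0,100,104,0,0,0,115,120,0,0,0,124,129,0,0,0,128,133,0,0,0,128,133,0,0],
)

```text
clock: 10.85
position: [0.4786, 0.326, 0.1899]
ee_rot: [0.0, 0.196, 0.981, -0.0]
contact_force: [-0.9, -0.5, 0.5]
width: 0.0001
gripper_force: 0.0
```

Run:
```python
from h import *
np.set_printoptions(precision=4,suppress=True)
s=get_state();print(s["clock"],s["position"],s["contact_force"],s["width"])
c=get_image("wrist");save(c,"w4.png")
for q in("button_large_top","button_small_top"):
  for r in place_of(q,c)[:3]:print(q,r,at(c,r["point"],.07))
```

```text
10.85 [0.4786 0.326  0.1899] [-0.9076 -0.5258  0.4751] 0.00011092200851534886
button_large_top {'point': [332.7, 240.3], 'score': 0.8} [0.4802 0.3345 0.07  ]
button_small_top {'point': [207.7, 288.2], 'score': 0.86} [0.4794 0.2501 0.07  ]
button_small_top {'point': [286.2, 234.0], 'score': 0.23} [0.4658 0.31   0.07  ]
```

View pics/w4.png

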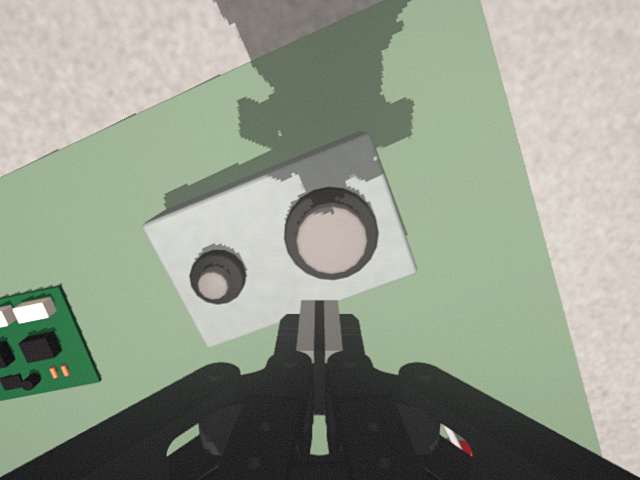

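The wrist view shows the large button top at px (332,241), world (0.480, 0.332), and the small one at (212,286). They are about 80 mm apart, as specified. I'll align and descend to just above the large one.

apply_moves(
  deltas=[0,1,6,10,0,0,1,6,30,0,0,1,6,50,0,0,1,6,68,0,0,1,6,80,0,0,1,6,88,0,0,1,6,94,0,0,1,6,96,0,0,1,6,96,0,0,1,6,96,0],
)

```text
clock: 11.83
position: [0.4805, 0.3318, 0.0946]
ee_rot: [0.0, 0.197, 0.98, 0.0]
contact_force: [0.7, 0.7, -0.4]
width: -0.0003
gripper_force: 0.0
```

apply_moves(
  deltas=[0,0,0,1,0,0,0,0,3,0,0,0,0,5,0,0,0,0,7,0,0,0,0,8,0,0,0,0,9,0,0,0,0,9,0,0,0,0,9,0],
)

```text
clock: 12.5
position: [0.4802, 0.3318, 0.0853]
ee_rot: [0.0, 0.197, 0.98, 0.0]
contact_force: [-0.5, -0.6, 3.9]
width: -0.0001
gripper_force: 1.6
```

apply_moves(
  deltas=[0,0,0,1,0,0,0,0,2,0,0,0,0,2.5,0,0,0,0,3,0,0,0,0,3,0,0,0,0,3,0],
)

```text
clock: 13.0
position: [0.4802, 0.3318, 0.0827]
ee_rot: [0.0, 0.197, 0.98, 0.0]
contact_force: [-0.1, -0.5, 7.7]
width: 0.0003
gripper_force: 3.7
```

apply_moves(
  deltas=[0,0,0,0.5,0,0,0,0,1,0,0,0,0,1,0,0,0,0,1,0],
)

```text
clock: 13.33
position: [0.4802, 0.3318, 0.0827]
ee_rot: [0.001, 0.197, 0.98, 0.0]
contact_force: [-2.1, -0.5, 12.9]
width: 0.0
gripper_force: 6.3
```

The height is unchanged while the force rises to 13 N, so the button is on its stop. I'll let it go.

apply_moves(
  deltas=[0,0,0,-3,0,0,0,0,-8,0,0,0,0,-16,0,0,0,0,-30,0,0,0,0,-50,0,0,0,0,-70,0,0,0,0,-90,0,0,0,0,-100,0,0,0,0,-105,0,0,0,0,-105,0,0,0,0,-105,0,0,0,0,-105,0],
)

```text
clock: 14.33
position: [0.4792, 0.3312, 0.1846]
ee_rot: [-0.001, 0.197, 0.98, -0.001]
contact_force: [-0.5, -0.2, -0.1]
width: 0.0002
gripper_force: 0.0
```

Run:
```python
from h import *
s=get_state();print(s["clock"],s["position"],s["contact_force"])
c=get_image("wrist");a=get_image("scene");o=np.hstack([cv2.resize(c["frame"],(400,300)),cv2.resize(a["frame"][130:430,120:520],(400,300))])
cv2.imwrite("pics/end.png",o[:,:,::-1])
```

```text
14.3333 [0.47918249 0.33118215 0.18461917] [-0.46404567 -0.22161727 -0.08342093]
```

View pics/end.png

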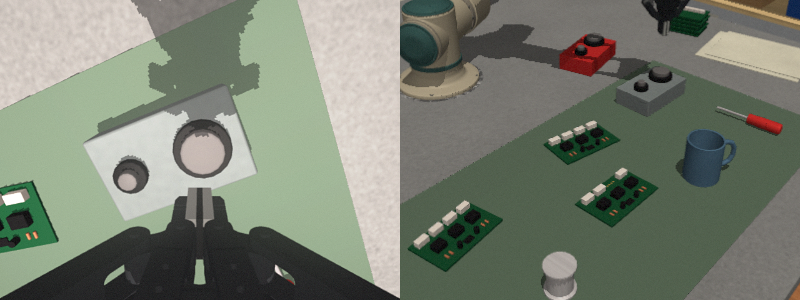

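The large button is back up (wrist part, px (203,150)), the boards and other things are where they were, and the arm is clear of everything.

```bash
python3 -c "from rig import *;print(sign_off())"
```

```text
the job is handed in; nothing more can be done
None
```

I held the fingertips about 25 mm above the empty connector place for over 3 s, then pressed the grey box's large button fully down and let it go; nothing else was touched, and the job is handed in.

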